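Turn the sharpening stone to its fine side and lock it in its holder

ROBOT

A 7-joint arm with a two-finger parallel gripper is mounted at the origin on a cart in front of the work surface, level with it; the furniture and walls round the work are solid. World frame = base frame: x ahead of the robot, y to its left, z up, the work surface at z = 0. Lengths are in m, angles in rad, forces in N, time in s.
With the tool pointing down it reaches from about 0.35 to 0.9 m from the base axis. Payload 8.1 kg.
Tool frame: the origin (TCP) lies midway between the tips of the shut fingers; the grasp point (between the pads) lies behind it (arm.tcp_to_grasp is the z of the grasp point in the tool frame, in m); z points along the fingers, y is the line along which they close (so a half turn about z gives the same grasp; the last joint's range is limited). The gripper opens to 92 mm and grips with 3 to 60 N. Pads are 19 mm wide; open, the fingers measure 130 mm over their backs; the gripper's body (75 mm by 190 mm) begins 47 mm behind the grasp point.
Start: joints at [-1.291, 0.434, 0.025, 1.573, -0.012, 1.134, -0.075], TCP at [0.233, 0.58, 0.227] pointing down, gripper open.
Joint ranges: [-2.62, 2.62], [-0.44, 2.09], [-1.27, 1.32], [0.08, 2.57], [-1.32, 4.46], [0.12, 2], [-2.74, 2.74]. Speed limits (rad/s): [2.22, 2.22, 3.01, 3.01, 3.14, 3.14, 3.14].

INTERFACE

Orientations are given as a rotation vector (axis times angle).
In Python, from cell import readout, vision, arm gives the robot as it stands.
- The arm moves only by the tool carry_out, never from a script. Its argument "increments" is one flat list of numbers, 6 for each row, row after row: the shift along the world's x, y, z in mm, then the turn, a rotation vector about the world's x, y, z in rad. In form: [tx, ty, tz, wx, wy, wz, tx, ty, tz, wx, wy, wz, ...]. A call has 1 to 20 rows; each row shifts and turns the commanded pose from where the row before left it; what a row does not reach is not made up. A row lasts 1/8 s, in which the tool goes at most 62.5 mm and 10.7 degrees, less where a joint would pass 70% of its speed; a pose out of reach is approached as far as the arm can. A call with a gripper value outside its range is refused whole. "grip" is the closure, from 0 (fully open) to 1 (shut), set as the call begins (left out, the last holds). The fingers move at their own pace and stop on an object; "newtons" is the grip in N (left out, the last holds). Time passes only in rows, so rows that do not move let the fingers close. It gives the time, the measured TCP pose, the force, the opening and the grip force at its end, in the units of the state.
- readout.observe(): the state, without advancing time (a new reading comes with each control period).
- vision.get_image(name): name is "side" or "top"; returns the picture (400x640x3 uint8, red, green, blue); there is no depth.
- vision.calibration(name): a dict with "fov_y" (degrees; the focal length in pixels is half the picture's height over the tangent of half this angle, whatever the lens; pixels are square), "cx", "cy" (the principal point, pixels), "k1" (the pictures are not rectified: a ray, as slopes to the right and down, at radius r is drawn at 1 + k1 r^2 times it, then the intrinsics apply), "pose" (4x4, takes a point from camera to world coordinates). Camera axes: x right, y up, looking along -z (the intrinsics and any distortion apply to the point x, -y, -z); pixel columns grow to the right and rows downward; lengths in m; the calibration is good to about 2 mm. A picture is of the moment at which its call begins. calibration takes no time and is no camera call.
- arm.sign_off(): hands the job in; it is judged then, once.
The state is a dict: "clock": time; "joints": joint angles; "dq": joint speeds; "joint_efforts": joint torques, N m; "position": TCP position; "ee_rot": TCP orientation; "force": force on the tool from outside, world axes, zero at the start; "ft_torque": the same for the moment, N m; "width": opening from 0.0 (shut) to 1.0 (fully open); "gripper_force": force on a finger pad.
Only numpy, scipy, OpenCV 4.12 (cv2) and the standard library are available. Lean on these libraries where they do the work, as an engineer would, in place of code of your own. Each camera call takes 0.05 s, during which the arm holds its last target. There are 200 camera calls.

TASK

The coarse honing is done: turn the sharpening stone over so that its tan fine face is up, set it down in the seat of its wooden holder and swing the cam lever fully home so that the stone is locked against the end stop. The stone is brittle: keep hold of it until it rests, never let it drop or topple, and leave the gouge, the oil can and the walnut offcut where they are.

Things in the scene. Friction and masses are not known exactly. Their poses are not given: they have to be found in the camera images.
- stone: Sharpening stone, a flat bar 50 (x) x 125 (y) x 20 mm (z), 0.3 kg: half its thickness is dark grey (coarse), half tan (fine). Origin at its centre; y runs along its length, +z points out of the grey face, -z out of the tan face. It starts flat on the work surface beside the holder, grey face up, its centre 10 mm above the surface.
- holder: Fixed holder of pale beech, dark fittings. Origin on the work surface under the stone's locked place; y along the seat, +y to the end stop, -y to the cam lever, z up. Board from y = -110 to +88 mm, 92 mm wide; a waist (|y| < 32 mm) is only 34 mm wide, leaving room for fingers beside the stone down to the work surface. A locked stone has its centre at x = 0, y = 0, z = 28 mm.
- seat (a point): Point on the flat seat (18 mm above the work surface) at the centre of the stone's locked place; axes as the holder's. Four corner cheeks, 7 mm high above the seat, stand at |y| = 37 to 58 mm with inner faces at x = -28 and +28 mm (3 mm play each side). Lever open, the seat is 131 mm long, from the stop at y = +62.5 to the cam at y = -68.5 mm, so the stone has 6 mm play.
- stop (a point): Middle of the end stop's face, at y = +62.5 mm in the holder's frame, at the height of the seat; axes as the holder's. The stop is a dark wooden bar 66 mm wide, 18 mm thick, 12 mm high above the seat. The lever's cam pushes the stone's end against it.
- lever (a joint): Dark wooden cam lever on an upright pivot at x = 0, y = -88.5 mm of the holder. In rad: 0 = open, the arm points to the holder's +x (14 degrees towards +y); closes clockwise seen from above. The 20 mm radius cam (7 mm throw) grips the stone from about 1.3; home is about 1.8, the arm pointing straight away from the stone (-y); hard end at 1.9. Starts at 0 to 0.25; stays where left.
- lever_knob (a point): Grip point on the lever's round upright knob, on the knob's axis, 62 mm from the lever's pivot and 50 mm above the work surface. The knob is 17 to 19 mm across and stands from 21 to 63 mm above the work surface; the arm and the cam lie from 21 to 33 mm.
- gouge: Carving gouge with a wooden handle, 244 mm long, lying behind the work. To be left alone.
- oil_can: Small grey oil can with a pale spout, 62 mm across, 133 mm high, standing behind the work. To be left alone.
- offcut: Dark walnut offcut, a block 50 x 70 x 40 mm, lying behind the work. To be left alone.
Not all that is in view belongs to the job. Several things have the shape of the stone; the one meant has the colours described above.

How it is judged:
On the way, in this order (a step that is already met when the one before it is completed fails the run):
1. the stone lies in the holder's seat, tan face up, the lever not yet closed (angle between stone's own z axis and vertical above 3.06 rad and horizontal distance between stone and seat below 0.012 m and z of stone in the frame of seat below 0.013 m and value of joint lever below 1.2 rad), for 0.2 s.
2. the lever is swung home against the stone (value of joint lever above 1.5 rad), for 0.2 s.
At the end, for the whole second after the job is handed in: The stone lies flat on the holder's seat (within 2 mm in height and 3 degrees), tan face up, between the four cheeks and within 2 mm of touching the end stop; the lever is swung to more than 1.5 rad so that its cam holds the stone; nothing moves (angle between stone's own z axis and vertical above 3.08 rad and z of stone in the frame of seat between 0.008 and 0.012 m and y of stone in the frame of seat between -0.002 and 0.003 m and x of stone in the frame of seat between -0.005 and 0.005 m and angle between the y axis of stone and the y axis of seat, either way round below 0.1 rad and value of joint lever above 1.5 rad and linear speed of stone below 0.02 m/s).
It fails at once if the stone drops or topples: it moves faster than 0.4 m/s without being held (linear speed of stone above 0.4 m/s and contact force between the fingers and stone below 0.5 N).
It fails at once if the gouge is moved by more than 3 cm (distance of gouge from where it was at the start of the episode above 0.03 m).
It fails at once if the oil can is moved by more than 3 cm (distance of oil_can from where it was at the start of the episode above 0.03 m).
It fails at once if the walnut offcut is moved by more than 3 cm (distance of offcut from where it was at the start of the episode above 0.03 m).
It also fails if it takes over 64 s, if anything falls off the work surface, if the arm or the gripper's body presses on something with over 40 N, if the wrist force passes 120 N, or if a joint passes its speed limit or range.

## Working session

There is one attempt and no reset: what is moved stays moved. The work goes in short steps, Python scripts to look and compute and a tool call to move; the robot and the scene stay as the last step left them, time stands still between calls to the robot, and variables do not carry over. Pictures are saved under pics/ and viewed, at most 10 in all, crops included, and the job is handed in when it is done.

Besides the shell and the picture viewer there is one more tool, called after ">>>" by a JSON object that holds its "method" and its "body". carry_out: Moves the arm, as the interface text tells. Its arguments: {"type":"object","properties":{"increments":{"type":"array","items":{"type":"number"}},"grip":{"type":"number"},"newtons":{"type":"number"}},"required":["increments"]}

```bash
mkdir -p pics; python3 - <<'E'
from cell import readout, vision, arm
import cv2
for n in("top","side"):
    cv2.imwrite(f"pics/{n}0.png",vision.get_image(n)[:,:,::-1]); c=vision.calibration(n); print(n,c)
print(readout.observe(), arm.tcp_to_grasp)
E
```

```text
top {'fov_y': 43.641463331052286, 'cx': 322.8467649361676, 'cy': 197.73488378911455, 'k1': -0.02104743915735033, 'pose': array([[-0.01869494,  0.98601946, -0.16557816,  0.47206875],
       [-0.99944357, -0.02300521, -0.02415202, -0.11073856],
       [-0.02762353,  0.16503451,  0.98590088,  1.02458727],
       [ 0.        ,  0.        ,  0.        ,  1.        ]])}
side {'fov_y': 47.91619518467729, 'cx': 311.0387226550673, 'cy': 195.27662129355406, 'k1': -0.02576661711991762, 'pose': array([[-0.89324369,  0.2723205 , -0.35771115,  0.32822699],
       [-0.44955034, -0.54899576,  0.70463334,  0.5207585 ],
       [-0.0044958 ,  0.79021845,  0.61280877,  0.61250721],
       [ 0.        ,  0.        ,  0.        ,  1.        ]])}
{'clock': 0.1, 'joints': array([-1.290606  ,  0.43516515,  0.02493861,  1.5739813 , -0.01158892,
        1.13398064, -0.07513187]), 'dq': array([ 0.00097917, -0.0011208 , -0.00111706, -0.0015777 , -0.00154205,
       -0.00047756, -0.00067218]), 'joint_efforts': array([ 2.54426668e-03, -6.69121027e+01,  9.87582989e-01, -3.15139568e+01,
       -6.06241403e-02,  3.73921415e-02,  3.78538937e-05]), 'position': array([0.23331157, 0.57934412, 0.22602528]), 'ee_rot': array([-5.97693550e-01, -3.08406605e+00,  2.17137762e-03]), 'force': array([-0.01419464, -0.6197733 ,  0.50908731]), 'ft_torque': array([ 0.0365842 ,  0.00406028, -0.01824415]), 'gripper_force': 0.0, 'width': 1.0003786762334261} -0.0188
```

View pics/top0.png

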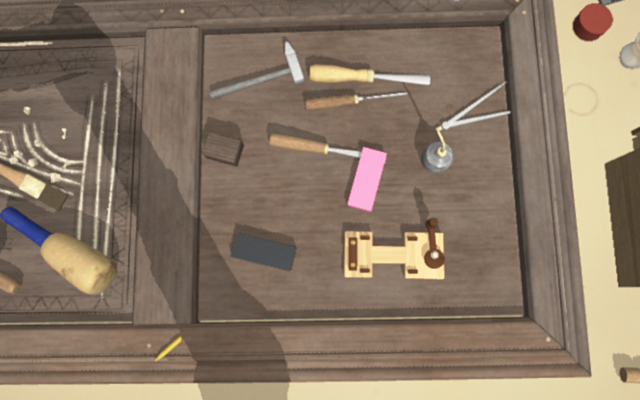

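View pics/side0.png

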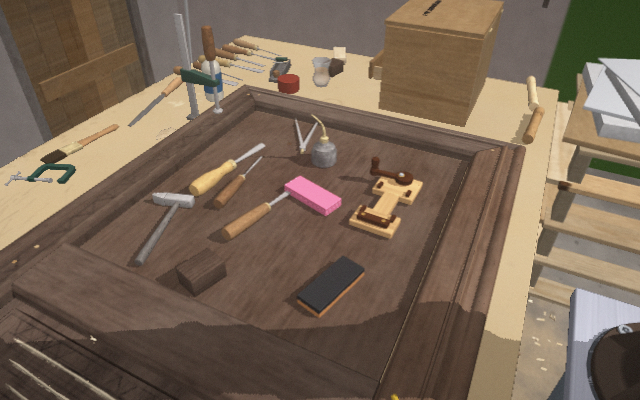

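The stone candidates are the dark grey bar at top (263,251) / side (331,285), and the pink bar at top (367,179) / side (313,195). The dark one has a brownish-tan lower half in the side view, so it fits; the pink one doesn't. I'll confirm this in an enlarged crop.

```bash
cat > h.py <<'E'
import numpy as np, cv2
from cell import readout, vision, arm
def K(c):
    f=200/np.tan(np.radians(c["fov_y"]/2)); return f
def unproj(n,uv,z):
    c=vision.calibration(n); f=K(c); uv=np.atleast_2d(np.array(uv,float))
    d=(uv-[c["cx"],c["cy"]])/f; s=d.copy()
    for _ in range(10): s=d/(1+c["k1"]*(s**2).sum(1,keepdims=True))
    r=np.c_[s[:,0],-s[:,1],-np.ones(len(s))]@c["pose"][:3,:3].T; o=c["pose"][:3,3]
    return o+r*((z-o[2])/r[:,2])[:,None]
def proj(n,p):
    c=vision.calibration(n); f=K(c); q=(np.atleast_2d(p)-c["pose"][:3,3])@c["pose"][:3,:3]
    s=np.c_[q[:,0]/-q[:,2],-q[:,1]/-q[:,2]]; s=s*(1+c["k1"]*(s**2).sum(1,keepdims=True))
    return s*f+[c["cx"],c["cy"]]
E
python3 - <<'E'
from h import *
t=cv2.imread("pics/top0.png"); s=cv2.imread("pics/side0.png")
a=cv2.resize(t[215:290,330:460],None,fx=6,fy=6,interpolation=cv2.INTER_CUBIC)[:290*2]
cv2.imwrite("pics/hold.png",a)
b=cv2.resize(s[245:325,285:375],None,fx=4.4,fy=4.4,interpolation=cv2.INTER_CUBIC)
d=cv2.resize(s[145:245,340:430],None,fx=4.4,fy=4.4,interpolation=cv2.INTER_CUBIC)
cv2.imwrite("pics/side_crop.png",np.hstack([b,d[:b.shape[0]]]))
g=t[220:285,220:305].astype(int); m=((g.max(2)-g[:,:,2]>=4)&(g.sum(2)<210)).astype(np.uint8)
m=cv2.morphologyEx(m,cv2.MORPH_OPEN,np.ones((3,3)))
n,l,st,ce=cv2.connectedComponentsWithStats(m); k=1+st[1:,4].argmax(); print(st[k])
c=max(cv2.findContours((l==k).astype(np.uint8),0,1)[0],key=cv2.contourArea)
bx=cv2.boxPoints(cv2.minAreaRect(c))+[220,220]; print(bx)
w=unproj("top",bx,.02); print(w, w.mean(0), np.linalg.norm(np.diff(w,axis=0),axis=1))
# rough holder from beech pixels
print(unproj("top",[[347,233],[347,277],[443,233],[443,277]],.018))
E
```

```text
Traceback (most recent call last):
ValueError: attempt to get argmax of an empty sequence
```

View pics/hold.png

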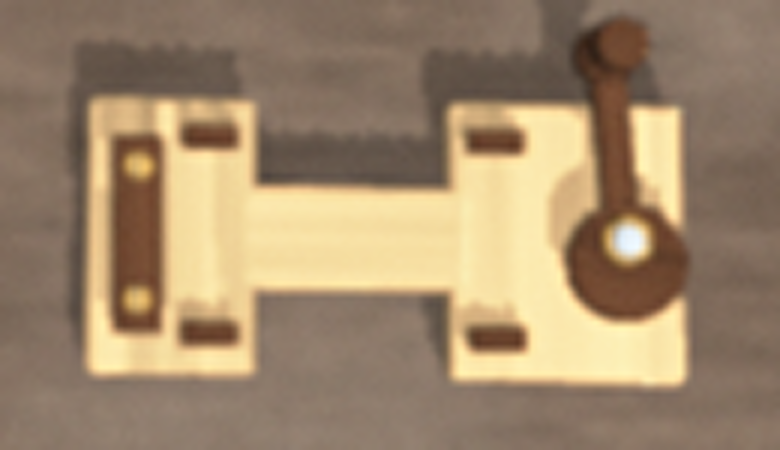

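View pics/side_crop.png

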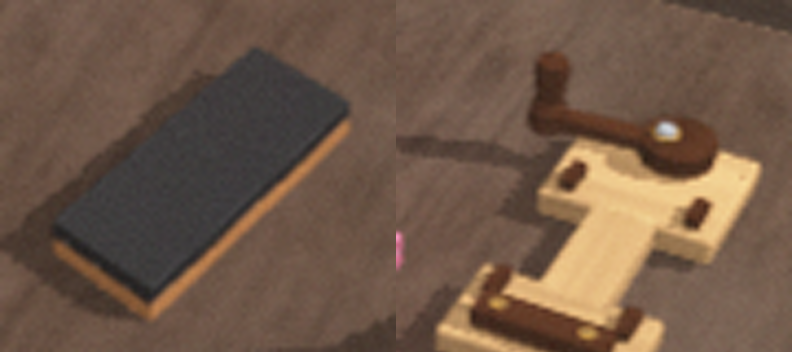

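The crop confirms it: dark grey on top and tan below, so this is the stone. The stop is at world +y, the lever at -y, and the lever is nearly open. Next I'll measure both poses.

```bash
python3 - <<'E'
from h import *
from scipy.optimize import least_squares
def mk(n,x0,x1,y0,y1):
    im=cv2.imread(f"pics/{n}0.png")[y0:y1,x0:x1].astype(int)
    m=((im[:,:,2]-im[:,:,0]<4)&(im.sum(2)<220)).astype(np.uint8)
    m=cv2.morphologyEx(cv2.morphologyEx(m,cv2.MORPH_CLOSE,np.ones((3,3))),cv2.MORPH_OPEN,np.ones((5,5)))
    c=max(cv2.findContours(m,0,1)[0],key=cv2.contourArea)
    mm=cv2.moments(m,True); print(n,"area",mm["m00"])
    return np.array([mm["m10"]/mm["m00"]+x0,mm["m01"]/mm["m00"]+y0]),cv2.boxPoints(cv2.minAreaRect(c))+[x0,y0]
for n,b in(("top",(215,310,220,285)),("side",(280,380,245,325))):
    ce,bx=mk(n,*b); w=unproj(n,bx,.02); print(bx.round(1).tolist(), unproj(n,ce,.02).round(4))
    if n=="top":
        d=np.diff(w,axis=0); print(np.linalg.norm(d,axis=1)); print("ang",[np.degrees(np.arctan2(v[1],v[0])).round(2) for v in d])
s=np.array([[255,48],[350,105],[152,300],[53,235]])/4.4+[285,245]
w=unproj("side",s,.02); print(w.round(4),w.mean(0)); v=w[1]-w[2]; print("side ang",np.degrees(np.arctan2(v[1],v[0])))
# holder
loc=np.array([[46,88,18],[46,-110,18],[-46,-110,18],[-46,88,18]])/1e3
pt=np.array([[90,97],[682,105],[687,385],[88,376]])/6+[330,215]-0.42
def W(p,l): c,s=np.cos(p[2]),np.sin(p[2]); return np.c_[p[0]+c*l[:,0]-s*l[:,1],p[1]+s*l[:,0]+c*l[:,1],l[:,2]]
r=least_squares(lambda p:(proj("top",W(p,loc))-pt).ravel(),[.4,-.2,0]); print("holder top",r.x,r.fun.round(1))
ls=np.array([[-46,-110,18],[-46,-32,18]])/1e3
ps=(np.array([[762-396,168],[712-396,248]])/4.4)+[340,145]
print("side corners meas",unproj("side",ps,.018).round(4)," top pred",W(r.x,ls).round(4))
kn=np.array([[622,43]])/6+[330,215]-.42
k=unproj("top",kn,.063)[0]; c,s=np.cos(r.x[2]),np.sin(r.x[2])
pv=W(r.x,np.array([[0,-.0885,0]]))[0]; d=(k-pv)[:2]; dl=[c*d[0]+s*d[1],-s*d[0]+c*d[1]]
print("knob top",k,"side",unproj("side",np.array([[553-396,60]])/4.4+[340,145],.063),"r",np.hypot(*d),"lever",np.radians(14)-np.arctan2(dl[1],dl[0]),"pivot",pv)
E
```

```text
Traceback (most recent call last):
ValueError: max() iterable argument is empty
```

```bash
cat > m.py <<'E'
from h import *
from scipy.optimize import least_squares
def mk(n,x0,x1,y0,y1,seed):
    im=cv2.imread(f"pics/{n}0.png")[y0:y1,x0:x1]
    sat=im.astype(int).max(2)-im.astype(int).min(2)
    print(n,"stone",im[seed[1]-y0,seed[0]-x0],"bg",im[2,2])
    _,m=cv2.threshold(cv2.GaussianBlur(sat.astype(np.uint8),(3,3),0),0,1,cv2.THRESH_BINARY_INV|cv2.THRESH_OTSU)
    m=cv2.morphologyEx(m,cv2.MORPH_OPEN,np.ones((5,5)))
    l=cv2.connectedComponents(m)[1]; m=(l==l[seed[1]-y0,seed[0]-x0]).astype(np.uint8)
    c=max(cv2.findContours(m,0,1)[0],key=cv2.contourArea)
    mm=cv2.moments(m,True); print("area",mm["m00"])
    return np.array([mm["m10"]/mm["m00"]+x0,mm["m01"]/mm["m00"]+y0]),cv2.boxPoints(cv2.minAreaRect(c))+[x0,y0]
for n,b in(("top",(215,310,220,285,(263,251))),("side",(280,380,245,325,(331,285)))):
    ce,bx=mk(n,*b); w=unproj(n,bx,.02); print(bx.round(1).tolist(), unproj(n,ce,.02).round(4))
    if n=="top":
        d=np.diff(w,axis=0); print(np.linalg.norm(d,axis=1)); print("ang",[np.degrees(np.arctan2(v[1],v[0])).round(2) for v in d])
s=np.array([[255,48],[350,105],[152,300],[53,235]])/4.4+[285,245]
w=unproj("side",s,.02); print(w.round(4),w.mean(0)); v=w[1]-w[2]; print("side ang",np.degrees(np.arctan2(v[1],v[0])))
loc=np.array([[46,88,18],[46,-110,18],[-46,-110,18],[-46,88,18]])/1e3
pt=np.array([[90,97],[682,105],[687,385],[88,376]])/6+[330,215]-0.42
def W(p,l): c,s=np.cos(p[2]),np.sin(p[2]); return np.c_[p[0]+c*l[:,0]-s*l[:,1],p[1]+s*l[:,0]+c*l[:,1],l[:,2]]
r=least_squares(lambda p:(proj("top",W(p,loc))-pt).ravel(),[.4,-.2,0]); print("holder top",r.x,r.fun.round(1))
ls=np.array([[-46,-110,18],[-46,-32,18]])/1e3
ps=(np.array([[762-396,168],[712-396,248]])/4.4)+[340,145]
print("side corners meas",unproj("side",ps,.018).round(4)," top pred",W(r.x,ls).round(4))
kn=np.array([[622,43]])/6+[330,215]-.42
k=unproj("top",kn,.063)[0]; c,s=np.cos(r.x[2]),np.sin(r.x[2])
pv=W(r.x,np.array([[0,-.0885,0]]))[0]; d=(k-pv)[:2]; dl=[c*d[0]+s*d[1],-s*d[0]+c*d[1]]
print("knob top",k,"side",unproj("side",np.array([[553-396,60]])/4.4+[340,145],.063),"r",np.hypot(*d),"lever",np.radians(14)-np.arctan2(dl[1],dl[0]),"pivot",pv)
E
python3 m.py
```

```text
top stone [81 79 78] bg [ 95 110 131]
area 1585.0
[[229.2, 256.1], [235.5, 231.1], [295.9, 246.2], [289.7, 271.2]] [[0.5347 0.0372 0.02  ]]
[0.05156757 0.12698959 0.05110086]
ang [np.float64(-13.62), np.float64(-105.1), np.float64(165.3)]
side stone [60 62 64] bg [ 73  84 110]
area 1753.0
[[294.5, 295.1], [346.6, 249.4], [365.6, 271.1], [313.4, 316.8]] [[0.5347 0.0461 0.02  ]]
[[ 0.5403 -0.0247  0.02  ]
 [ 0.4932 -0.0124  0.02  ]
 [ 0.5228  0.1097  0.02  ]
 [ 0.5693  0.0994  0.02  ]] [0.53141319 0.04298819 0.02      ]
side ang -103.59744563485047
holder top [ 0.52303986 -0.21508358 -0.03522355] [ 0.   0.2 -0.1  0.2  0.1 -0.2 -0.1 -0.2]
side corners meas [[ 0.4708 -0.3134  0.018 ]
 [ 0.4746 -0.2389  0.018 ]]  top pred [[ 0.4732 -0.3234  0.018 ]
 [ 0.4759 -0.2454  0.018 ]]
knob top [ 0.58168711 -0.29909544  0.063     ] side [[ 0.579938   -0.29384004  0.063     ]] r 0.061922793754355485 lever 0.13746823340382364 pivot [ 0.51992322 -0.30352868  0.        ]
```

Both cameras agree on the layout (stone about (0.534,0.040), holder about (0.523,-0.215)), though they differ by about 6 mm in y. I'll fly over the stone and use the gripper itself as the reference.

Plan:
1. Pick with the tool leaning 30°.
2. Roll the stone 90° onto its end, release, and regrasp from the other side.
3. Roll another 90° into the seat, then swing the lever.

>>> {"method": "carry_out", "body": {"increments": [25, -45, -6.5, 0, 0, -0.12, 25, -45, -6.5, 0, 0, -0.12, 25, -45, -6.5, 0, 0, -0.12, 25, -45, -6.5, 0, 0, -0.12, 25, -45, -6.5, 0, 0, -0.12, 25, -45, -6.5, 0, 0, -0.12, 25, -45, -6.5, 0, 0, -0.12, 25, -45, -6.5, 0, 0, -0.12, 25, -45, -6.5, 0, 0, -0.12, 25, -45, -6.5, 0, 0, -0.12, 25, -45, -6.5, 0, 0, -0.12, 25, -45, -6.5, 0, 0, -0.12, 0, 0, 0, 0, 0, 0, 0, 0, 0, 0, 0, 0], "grip": 0}}

```text
clock: 1.85
position: [0.5329, 0.0402, 0.1484]
ee_rot: [-2.482, -1.925, 0.001]
force: [-0.4, 0.8, -0.8]
width: 1.001
gripper_force: 0.0
```

```bash
python3 - <<'E'
from h import *
from scipy.spatial.transform import Rotation as Rn
ims=[]
o=readout.observe(); p=o["position"]; R=Rn.from_rotvec(o["ee_rot"]).as_matrix(); print(p,R.round(3).tolist(),o["joints"].round(3),o["clock"])
tips=np.array([p+R@np.array([0,s*.046,0]) for s in(1,-1)])
for n in("top","side"):
    im=vision.get_image(n)[:,:,::-1].copy(); cv2.imwrite(f"pics/{n}1.png",im)
    uv=proj(n,np.r_[tips,[p]]); print(n,uv.round(1).tolist())
    c=uv[2].astype(int); x0,y0=c[0]-50,c[1]-50
    a=cv2.resize(im[y0:y0+100,x0:x0+100],None,fx=4,fy=4,interpolation=cv2.INTER_CUBIC); print(x0,y0)
    for q in uv[:2]: cv2.drawMarker(a,tuple(((q-[x0,y0]+.5)*4).astype(int).tolist()),(0,255,0),0,10)
    ims.append(a)
cv2.imwrite("pics/c1.png",np.hstack(ims))
E
```

```text
[0.5329343  0.04022803 0.14835499] [[0.249, 0.969, -0.001], [0.969, -0.249, 0.0], [-0.0, -0.001, -1.0]] [-0.551  0.396  0.504  1.921 -0.243  0.886 -0.177] 1.85
top [[256.7, 222.5], [243.5, 273.6], [250.1, 247.8]]
200 197
side [[311.4, 213.3], [357.8, 239.2], [333.8, 225.8]]
283 175
```

View pics/c1.png

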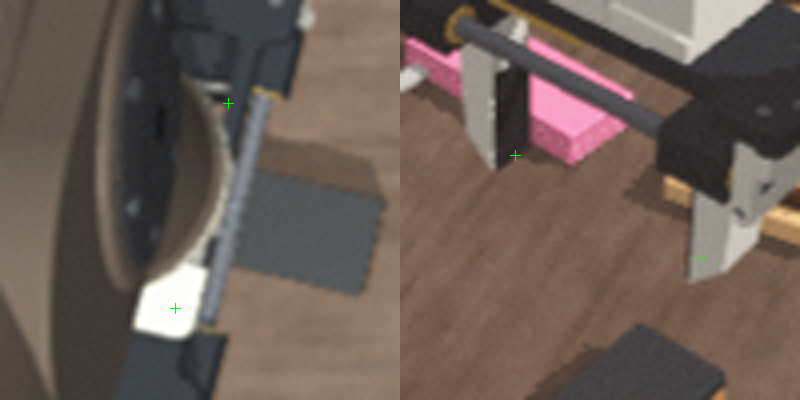

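The gripper reference shows the side camera drawing points about 1 px too low, which puts the stone centre at about (0.534,0.039). Next I'll lean the tool 20° and descend.

>>> {"method": "carry_out", "body": {"increments": [0.5, 0.3, -10, 0.113, -0.029, 0, 0.5, 0.3, -10, 0.113, -0.029, 0, 0.6, 0.2, -10, 0.113, -0.029, 0, 0, 0, -18, 0, 0, 0, 0, 0, -18, 0, 0, 0, 0, 0, -18, 0, 0, 0, 0, 0, -18, 0, 0, 0, 0, 0, -18, 0, 0, 0, 0, 0, -8, 0, 0, 0, 0, 0, -6, 0, 0, 0, 0, 0, -5, 0, 0, 0, 0, 0, -3, 0, 0, 0, 0, 0, 0, 0, 0, 0]}}

```text
clock: 3.58
position: [0.5351, 0.0405, 0.0068]
ee_rot: [-2.292, -1.776, -0.405]
force: [-0.4, -0.2, -0.0]
width: 1.002
gripper_force: 0.0
```

>>> {"method": "carry_out", "body": {"increments": [0, 0, 0, 0, 0, 0, 0, 0, 0, 0, 0, 0, 0, 0, 0, 0, 0, 0, 0, 0, 0, 0, 0, 0, 0, 0, 0, 0, 0, 0, 0, 0, 0, 0, 0, 0, 0, 0, 0, 0, 0, 0], "grip": 1, "newtons": 25}}

```text
clock: 4.45
position: [0.5353, 0.0405, 0.0068]
ee_rot: [-2.292, -1.776, -0.405]
force: [0.4, -0.3, 0.1]
width: 0.542
gripper_force: 25.0
```

```bash
python3 -c "
from h import *
o=readout.observe();print(o)
ims=[]
for n,(x,y) in (('top',(200,197)),('side',(270,215))):
    im=vision.get_image(n)[:,:,::-1].copy(); cv2.imwrite(f'pics/{n}2.png',im); ims.append(cv2.resize(im[y:y+110,x:x+110],None,fx=3.6,fy=3.6,interpolation=2))
cv2.imwrite('pics/c2.png',np.hstack(ims))"
```

```text
{'clock': 4.45, 'joints': array([-0.05798315,  0.59632646,  0.15752607,  2.0821883 , -0.86807906,
        0.58103891,  0.58175124]), 'dq': array([ 0.00025477,  0.00069348,  0.00048998, -0.00163269,  0.00083216,
        0.00026564, -0.00020728]), 'joint_efforts': array([-1.40938195e-01, -6.24284649e+01,  2.17338637e+00, -1.54341352e+01,
       -9.25334226e-01,  1.43865958e+00, -1.18125445e-02]), 'position': array([0.53525879, 0.04052406, 0.00682774]), 'ee_rot': array([-2.29194049, -1.77631545, -0.4052986 ]), 'force': array([ 0.35565876, -0.28422006,  0.07460743]), 'ft_torque': array([-0.52428542,  0.03240264, -0.09896358]), 'gripper_force': 24.999250173568726, 'width': 0.5417144908943273}
```

Gripped, 49.8 mm wide. Next I'll lift, move slightly outward and roll -90° about the closing axis.

>>> {"method": "carry_out", "body": {"increments": [0, 0, 10, 0, 0, 0, 13, 0, 24, 0, 0, 0, 13, 0, 24, 0, 0, 0, 13, 0, 24, 0, 0, 0, 13, 0, 24, 0, 0, 0, 13, 0, 24, 0, 0, 0, 0, 0, 0, -0.152, 0.039, 0, 0, 0, 0, -0.152, 0.039, 0, 0, 0, 0, -0.152, 0.039, 0, 0, 0, 0, -0.152, 0.039, 0, 0, 0, 0, -0.152, 0.039, 0, 0, 0, 0, -0.152, 0.039, 0, 0, 0, 0, -0.152, 0.039, 0, 0, 0, 0, -0.152, 0.039, 0, 0, 0, 0, -0.152, 0.039, 0, 0, 0, 0, -0.152, 0.039, 0, 0, 0, 0, 0, 0, 0, 0, 0, 0, 0, 0, 0]}}

```text
clock: 6.8
position: [0.6004, 0.0402, 0.1378]
ee_rot: [1.681, 1.3, -1.167]
force: [1.0, -0.1, -2.7]
width: 0.539
gripper_force: 25.0
```

```bash
cat > st.py <<'E'
from h import *
from scipy.spatial.transform import Rotation as Rn
o=readout.observe(); R=Rn.from_rotvec(o["ee_rot"]).as_matrix()
print(o["clock"],o["position"].round(4),"y",R[:,1].round(3),"z",R[:,2].round(3),"q",o["joints"].round(2),"F",o["force"].round(1),o["width"].round(3),o["gripper_force"].round(1))
E
python3 st.py
```

```text
Traceback (most recent call last):
  File "st.py", line 4, in <module>
    print(o["clock"],o["position"].round(4),"y",R[:,1].round(3),"z",R[:,2].round(3),"q",o["joints"].round(2),"F",o["force"].round(1),o["width"].round(3),o["gripper_force"].round(1))
                                                                                                                                     ^^^^^^^^^^^^^^^^
AttributeError: 'float' object has no attribute 'round'
```

```bash
sed -i 's/o\["width"\].round(3),o\["gripper_force"\].round(1)/o["width"],o["gripper_force"]/' st.py; python3 st.py; python3 -c "
from h import *
ims=[]
for n,(x,y) in (('top',(150,120)),('side',(220,120))):
    im=vision.get_image(n)[:,:,::-1].copy(); cv2.imwrite(f'pics/{n}3.png',im); ims.append(cv2.resize(im[y:y+180,x:x+180],None,fx=2.2,fy=2.2,interpolation=2))
cv2.imwrite('pics/c3.png',np.hstack(ims))"
```

```text
6.8 [0.6004 0.0402 0.1378] y [ 0.968 -0.249  0.003] z [-0.233 -0.908 -0.347] q [-0.96  1.17  0.8   1.37  0.25  1.55 -0.62] F [ 1.  -0.1 -2.7] 0.5391945489273035 24.99895602464676
```

View pics/c3.png

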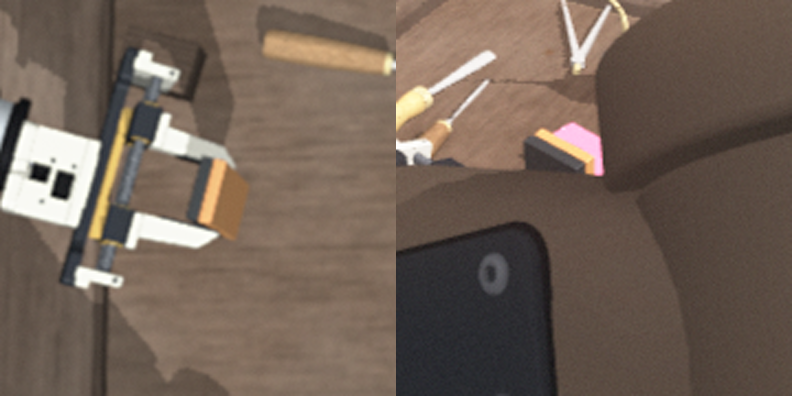

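The picture shows the stone on end in the fingers at top crop (220,195), grey towards +y. Next I'll lower it to the surface.

>>> {"method": "carry_out", "body": {"increments": [0, 0, -16, 0, 0, 0, 0, 0, -16, 0, 0, 0, 0, 0, -16, 0, 0, 0, 0, 0, -14, 0, 0, 0, 0, 0, -8, 0, 0, 0, 0, 0, -4, 0, 0, 0, 0, 0, 0, 0, 0, 0, 0, 0, 0, 0, 0, 0]}}

```text
clock: 7.9
position: [0.6003, 0.0406, 0.0633]
ee_rot: [1.678, 1.3, -1.17]
force: [-0.6, -0.5, -4.0]
width: 0.54
gripper_force: 25.0
```

>>> {"method": "carry_out", "body": {"increments": [0, 0, -1, 0, 0, 0, 0, 0, 0, 0, 0, 0]}}

```text
clock: 8.15
position: [0.6001, 0.0406, 0.0618]
ee_rot: [1.678, 1.3, -1.17]
force: [-0.1, 0.2, -2.9]
width: 0.542
gripper_force: 25.0
```

>>> {"method": "carry_out", "body": {"increments": [0, 0, -1, 0, 0, 0, 0, 0, 0, 0, 0, 0]}}

```text
clock: 8.4
position: [0.6, 0.0406, 0.0606]
ee_rot: [1.678, 1.3, -1.171]
force: [-0.1, 0.3, -3.3]
width: 0.539
gripper_force: 25.0
```

>>> {"method": "carry_out", "body": {"increments": [0, 0, -1, 0, 0, 0, 0, 0, 0, 0, 0, 0]}}

```text
clock: 8.65
position: [0.6001, 0.0405, 0.0597]
ee_rot: [1.677, 1.3, -1.171]
force: [-0.6, 0.5, -4.0]
width: 0.543
gripper_force: 25.0
```

>>> {"method": "carry_out", "body": {"increments": [0, 0, -1, 0, 0, 0, 0, 0, 0, 0, 0, 0]}}

```text
clock: 8.9
position: [0.6001, 0.0405, 0.0595]
ee_rot: [1.677, 1.299, -1.171]
force: [-1.8, 2.8, 2.1]
width: 0.543
gripper_force: 25.0
```

```bash
python3 st.py; python3 -c "
from scipy.spatial.transform import Rotation as R
from cell import readout
d=R.from_rotvec(readout.observe()['ee_rot'])*R.from_rotvec([-2.29194049,-1.77631545,-0.4052986]).inv(); print(d.as_rotvec(), d.as_matrix().round(4))"
```

```text
8.9 [0.6001 0.0405 0.0595] y [ 0.969 -0.249  0.001] z [-0.233 -0.91  -0.343] q [-0.94  1.27  0.76  1.35  0.21  1.5  -0.68] F [-1.8  2.8  2.1] 0.5426578791375446 24.999333322048187
[-1.52097823e+00  3.90346719e-01 -7.46962189e-04] [[ 9.382e-01 -2.402e-01  2.490e-01]
 [-2.411e-01  6.230e-02  9.685e-01]
 [-2.481e-01 -9.687e-01  5.000e-04]]
```

The stone is upright to 0.1° and touching the surface, so I'll release gently.

>>> {"method": "carry_out", "body": {"increments": [0, 0, 0, 0, 0, 0, 0, 0, 0, 0, 0, 0], "newtons": 3}}

```text
clock: 9.15
position: [0.6002, 0.0403, 0.0594]
ee_rot: [1.677, 1.299, -1.171]
force: [-0.5, 2.3, 3.9]
width: 0.546
gripper_force: 3.0
```

>>> {"method": "carry_out", "body": {"increments": [0, 0, 0, 0, 0, 0, 0, 0, 0, 0, 0, 0, 0, 0, 0, 0, 0, 0], "grip": 0.38}}

```text
clock: 9.52
position: [0.6001, 0.0405, 0.0585]
ee_rot: [1.678, 1.3, -1.171]
force: [-0.5, 0.9, -0.1]
width: 0.621
gripper_force: 0.0
```

>>> {"method": "carry_out", "body": {"increments": [0, 0, 0, 0, 0, 0, 0, 0, 0, 0, 0, 0, 0, 0, 0, 0, 0, 0, 0, 0, 0, 0, 0, 0], "grip": 0.1}}

```text
clock: 10.02
position: [0.6001, 0.0406, 0.0587]
ee_rot: [1.678, 1.3, -1.171]
force: [0.7, -0.1, 0.2]
width: 0.895
gripper_force: 0.0
```

>>> {"method": "carry_out", "body": {"increments": [2, 9, 3.4, 0, 0, 0, 3, 13, 5, 0, 0, 0, 5, 18, 7, 0, 0, 0, 5, 18, 7, 0, 0, 0, 7, 27, 10, 0, 0, 0, 0, 0, 0, 0, 0, 0]}}

```text
clock: 10.78
position: [0.6233, 0.1289, 0.0915]
ee_rot: [1.677, 1.304, -1.165]
force: [0.2, 0.3, -0.1]
width: 0.902
gripper_force: 0.0
```

```bash
python3 st.py; python3 -c "
from h import *
ims=[]
for n,(x,y) in (('top',(150,120)),('side',(220,120))):
    im=vision.get_image(n)[:,:,::-1].copy(); cv2.imwrite(f'pics/{n}4.png',im); ims.append(cv2.resize(im[y:y+180,x:x+180],None,fx=2.2,fy=2.2,interpolation=2))
cv2.imwrite('pics/c4.png',np.hstack(ims))"
```

```text
10.775 [0.6233 0.1289 0.0915] y [ 0.97  -0.245  0.002] z [-0.229 -0.909 -0.347] q [-0.96  1.29  0.76  1.13  0.18  1.71 -0.65] F [ 0.2  0.3 -0.1] 0.9019375764816933 0.0
```

View pics/c4.png

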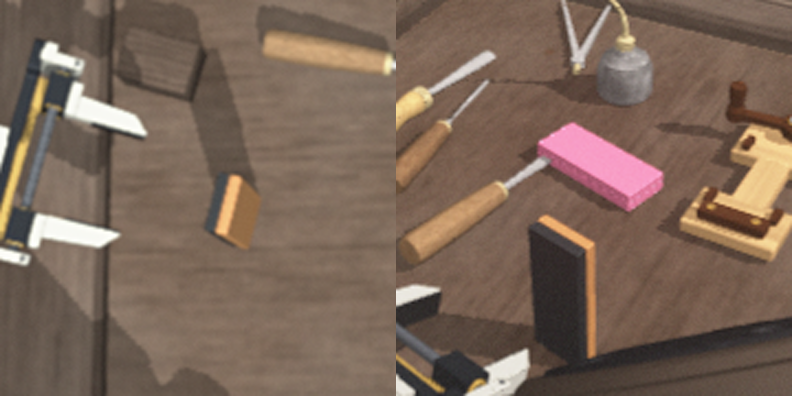

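The stone stands freely, tan face towards -y. Next I'll go up and over to regrasp it from the -y side.

>>> {"method": "carry_out", "body": {"increments": [0, 0, 30, 0.152, -0.039, 0, 0, 0, 30, 0.152, -0.039, 0, 0, 0, 30, 0.152, -0.039, 0, 0, 0, 30, 0.152, -0.039, 0, 0, 0, 30, 0.152, -0.039, 0, 0, 0, 30, 0.152, -0.039, 0, 0, 0, 30, 0.152, -0.039, 0, -6, -23.5, 0, 0.152, -0.039, 0, -6, -23.5, 0, 0.152, -0.039, 0, -6, -23.5, 0, 0.152, -0.039, 0, -6, -23.5, 0, 0.152, -0.039, 0, -6, -23.5, 0, 0.152, -0.039, 0, -6, -23.5, 0, 0.152, -0.039, 0, -6, -23.5, 0, 0.152, -0.039, 0, -6, -23.5, 0, 0.152, -0.039, 0, 0, 0, 0, 0, 0, 0, 0, 0, 0, 0, 0, 0]}}

```text
clock: 13.0
position: [0.5739, -0.0625, 0.3008]
ee_rot: [-1.745, -1.35, -1.109]
force: [0.3, -0.1, -0.1]
width: 0.901
gripper_force: 0.0
```

```bash
python3 st.py
```

```text
13.0 [ 0.5739 -0.0625  0.3008] y [ 0.968 -0.25  -0.002] z [ 0.225  0.878 -0.423] q [ 0.3   0.6   0.42  1.75 -1.15  1.69  0.89] F [ 0.3 -0.1 -0.1] 0.9013267280179774 0.0
```

>>> {"method": "carry_out", "body": {"increments": [0, 1, -30, 0, 0, 0, 0, 1, -30, 0, 0, 0, 0, 1, -30, 0, 0, 0, 0, 1, -30, 0, 0, 0, 0, 1, -30, 0, 0, 0, 1, 0, -20, 0, 0, 0, 0, 0, -14, 0, 0, 0, 0, 0, -5, 0, 0, 0, 0, 0, 0, 0, 0, 0]}}

```text
clock: 14.12
position: [0.5752, -0.0575, 0.1125]
ee_rot: [-1.744, -1.352, -1.111]
force: [-1.0, 0.4, -0.2]
width: 0.898
gripper_force: 0.0
```

```bash
python3 st.py; python3 -c "
from h import *
print(unproj('top',[[251.8,213.2]],.125), proj('top',[[.601,.0436,.125]]))
ims=[]
for n,(x,y) in (('top',(190,150)),('side',(260,190))):
    im=vision.get_image(n)[:,:,::-1].copy(); cv2.imwrite(f'pics/{n}5.png',im); ims.append(cv2.resize(im[y:y+130,x:x+130],None,fx=3,fy=3,interpolation=2))
cv2.imwrite('pics/c5.png',np.hstack(ims))"
```

```text
14.125 [ 0.5752 -0.0575  0.1125] y [ 0.969 -0.249 -0.   ] z [ 0.225  0.878 -0.423] q [ 0.34  0.87  0.35  1.82 -1.22  1.54  1.2 ] F [-1.   0.4 -0.2] 0.8982015063830997 0.0
[[0.59756042 0.04153282 0.125     ]] [[250.6826001  211.35863987]]
```

>>> {"method": "carry_out", "body": {"increments": [4.2, 16.5, -8.1, 0, 0, 0, 4.2, 16.5, -8.1, 0, 0, 0, 4.2, 16.5, -8.1, 0, 0, 0, 4.2, 16.5, -8.1, 0, 0, 0, 4.2, 16.5, -8.1, 0, 0, 0, 4.2, 16.5, -8.1, 0, 0, 0, 1.8, 7.2, -3.6, 0, 0, 0, 1.8, 7.2, -3.6, 0, 0, 0, 0, 0, 0, 0, 0, 0, 0, 0, 0, 0, 0, 0]}}

```text
clock: 15.48
position: [0.604, 0.0554, 0.0563]
ee_rot: [-1.745, -1.351, -1.111]
force: [-0.3, 1.1, 1.2]
width: 0.9
gripper_force: 0.0
```

>>> {"method": "carry_out", "body": {"increments": [0, 0, 0, 0, 0, 0, 0, 0, 0, 0, 0, 0, 0, 0, 0, 0, 0, 0, 0, 0, 0, 0, 0, 0, 0, 0, 0, 0, 0, 0], "grip": 0.42, "newtons": 4}}

```text
clock: 16.1
position: [0.6039, 0.056, 0.0564]
ee_rot: [-1.744, -1.352, -1.11]
force: [0.2, 0.1, -0.0]
width: 0.579
gripper_force: 0.0
```

>>> {"method": "carry_out", "body": {"increments": [0, 0, 0, 0, 0, 0, 0, 0, 0, 0, 0, 0, 0, 0, 0, 0, 0, 0, 0, 0, 0, 0, 0, 0, 0, 0, 0, 0, 0, 0], "grip": 1, "newtons": 5}}

```text
clock: 16.73
position: [0.6039, 0.0559, 0.0563]
ee_rot: [-1.744, -1.352, -1.11]
force: [0.4, 0.1, -0.3]
width: 0.541
gripper_force: 5.0
```

>>> {"method": "carry_out", "body": {"increments": [0, 0, 0, 0, 0, 0, 0, 0, 0, 0, 0, 0, 0, 0, 0, 0, 0, 0], "newtons": 25}}

```text
clock: 17.1
position: [0.604, 0.0559, 0.0563]
ee_rot: [-1.744, -1.352, -1.11]
force: [0.8, 0.2, -0.3]
width: 0.542
gripper_force: 25.0
```

```bash
python3 st.py; python3 -c "
from h import *
ims=[]
for n,(x,y) in (('top',(190,150)),('side',(260,190))):
    im=vision.get_image(n)[:,:,::-1].copy(); cv2.imwrite(f'pics/{n}6.png',im); ims.append(cv2.resize(im[y:y+130,x:x+130],None,fx=3,fy=3,interpolation=2))
cv2.imwrite('pics/c6.png',np.hstack(ims))"
```

```text
17.1 [0.604  0.0559 0.0563] y [ 0.968 -0.249 -0.001] z [ 0.225  0.878 -0.423] q [ 0.36  0.91  0.04  1.89 -1.31  1.23  1.21] F [ 0.8  0.2 -0.3] 0.5422897963121099 24.99465376138687
```

View pics/c6.png

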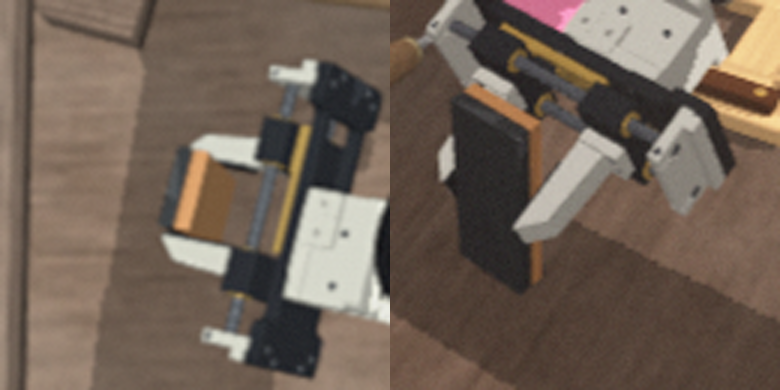

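The regrasp is good, so I'll lift, roll another -90°, yaw +12.4° and carry the stone over the holder.

>>> {"method": "carry_out", "body": {"increments": [0, 0, 10, 0, 0, 0, 0, 0, 30, 0, 0, 0, 0, 0, 36, 0, 0, 0, 0, 0, 36, 0, 0, 0, -8.2, -22, 0, -0.152, 0.039, 0, -8.2, -22, 0, -0.152, 0.039, 0, -8.2, -22, 0, -0.152, 0.039, 0, -8.2, -22, 0, -0.152, 0.039, 0, -8.2, -22, 0, -0.152, 0.039, 0, -8.2, -22, 0, -0.152, 0.039, 0, -8.2, -22, 0, -0.152, 0.039, 0, -8.2, -22, 0, -0.152, 0.039, 0, -8.2, -22, 0, -0.152, 0.039, 0, -8.2, -22, 0, -0.152, 0.039, 0, 0, -29, 0, 0, 0, 0.108, 0, -29, 0, 0, 0, 0.108, 0, 0, 0, 0, 0, 0, 0, 0, 0, 0, 0, 0]}}

```text
clock: 19.45
position: [0.5214, -0.2213, 0.1682]
ee_rot: [2.021, 1.948, -0.445]
force: [0.1, 0.8, -3.5]
width: 0.543
gripper_force: 25.0
```

```bash
python3 st.py; python3 -c "
from scipy.spatial.transform import Rotation as R
from cell import readout
d=R.from_rotvec(readout.observe()['ee_rot'])*R.from_rotvec([-1.744,-1.352,-1.11]).inv(); print(d.as_matrix().round(4))"
```

```text
19.45 [ 0.5214 -0.2213  0.1682] y [ 0.999 -0.037  0.   ] z [-0.015 -0.42  -0.908] q [-0.47  0.44  0.68  1.95  0.22  0.8  -0.04] F [ 0.1  0.8 -3.5] 0.5426640288813713 24.99440610408783
[[ 0.968  -0.2483  0.0364]
 [-0.0345  0.0122  0.9993]
 [-0.2485 -0.9686  0.0033]]
```

>>> {"method": "carry_out", "body": {"increments": [0, 0, -25, 0, 0, 0, 0, 0, -25, 0, 0, 0, 0, 0, -22, 0, 0, 0, 0, 0, -16, 0, 0, 0, 0, 0, -10, 0, 0, 0, 0, 0, 0, 0, 0, 0, 0, 0, 0, 0, 0, 0]}}

```text
clock: 20.32
position: [0.5223, -0.2222, 0.0709]
ee_rot: [2.019, 1.947, -0.445]
force: [0.8, 0.7, -3.6]
width: 0.545
gripper_force: 25.0
```

```bash
python3 st.py; cat > v7.py <<'E'
from h import *
from scipy.spatial.transform import Rotation as Rn
o=readout.observe(); p=o["position"]; h=np.array([.036,.999,0]); u=np.array([.999,-.036,0])
c=p+h*.0062+[0,0,.0127]; print("stone centre est",c)
H=np.array([.522,-.213]); print("in holder",(c-[*H,0])@u,(c-[*H,0])@h)
ims=[]
for n,(x,y,w) in (('top',(325,205,135)),('side',(330,130,120))):
    im=vision.get_image(n)[:,:,::-1].copy(); cv2.imwrite(f'pics/{n}7.png',im); f=400/w
    a=cv2.resize(im[y:y+w,x:x+w],None,fx=f,fy=f,interpolation=cv2.INTER_CUBIC)
    q=proj(n,[c+u*sx*.025+h*sy*.0625+[0,0,sz*.01] for sx in(1,-1) for sy in(1,-1) for sz in (1,-1)])
    print(n,((q-[x,y]+.5)*f).round(0).tolist())
    for t in ((q-[x,y]+.5)*f).astype(int): cv2.drawMarker(a,tuple(t.tolist()),(0,255,0),0,8)
    ims.append(a)
cv2.imwrite('pics/c7.png',np.hstack(ims))
E
python3 v7.py
```

```text
20.325 [ 0.5223 -0.2222  0.0709] y [ 0.999 -0.036  0.001] z [-0.014 -0.421 -0.907] q [-0.42  0.6   0.63  2.03  0.18  0.58 -0.07] F [ 0.8  0.7 -3.6] 0.5454820223971378 24.994338154792786
stone centre est [ 0.52252218 -0.21596198  0.08360486]
in holder 0.0006282919494428025 -0.002940223005990088
top [[103.0, 101.0], [102.0, 104.0], [303.0, 104.0], [297.0, 106.0], [103.0, 181.0], [101.0, 182.0], [304.0, 184.0], [299.0, 185.0]]
side [[124.0, 183.0], [122.0, 211.0], [201.0, 81.0], [198.0, 107.0], [205.0, 208.0], [201.0, 236.0], [276.0, 102.0], [272.0, 128.0]]
```

View pics/c7.png

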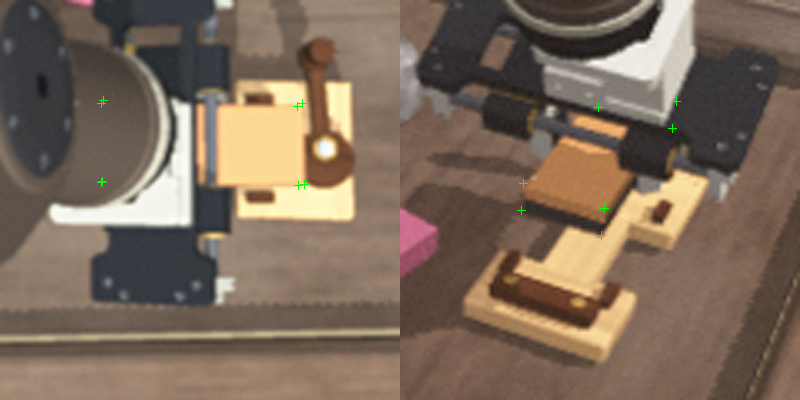

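```bash
python3 - <<'E'
from h import *
h=np.array([.0355,.99937]);u=np.array([.99937,-.0355])
P=lambda pts,z:unproj("top",np.array(pts,float)/6+[330,215]-.42,z)[:,:2]
print("cheeks L",P([[209,135],[209,333]],.025).mean(0)-h*.0475)
print("cheeks R",P([[495,140],[497,338]],.025).mean(0)+h*.0475)
print("stop",P([[162,232]],.030)-h*.0625)
print("pivot bolt",P([[630,240]],.036)+h*.0885)
e=unproj("top",np.array([[306,106],[306,185]])/(400/135)+[325,205]-.33,.0936)[:,:2].mean(0); print("stone centre by top",e+h*.0625,"FK",[.5225,-.2160])
E
```

```text
cheeks L [ 0.52391463 -0.21429637]
cheeks R [ 0.52366721 -0.21404937]
stop [[ 0.52392102 -0.21354101]]
pivot bolt [[ 0.52315959 -0.21502994]]
stone centre by top [ 0.52128048 -0.21766553] FK [0.5225, -0.216]
```

In the top view the stone sits 2.5 mm low in x and 3.5 mm from the stop, relative to the holder. I'll correct by (+2.5, +1) mm and descend.

>>> {"method": "carry_out", "body": {"increments": [2.5, 1, 0, 0, 0, 0, 0, 0, -15, 0, 0, 0, 0, 0, -15, 0, 0, 0, 0, 0, -10, 0, 0, 0, 0, 0, -6, 0, 0, 0, 0, 0, -3, 0, 0, 0, 0, 0, 0, 0, 0, 0]}}

```text
clock: 21.3
position: [0.5244, -0.2211, 0.0213]
ee_rot: [2.019, 1.948, -0.446]
force: [-1.0, -0.2, -3.7]
width: 0.541
gripper_force: 25.0
```

>>> {"method": "carry_out", "body": {"increments": [0, 0, -2, 0, 0, 0, 0, 0, -2, 0, 0, 0, 0, 0, 0, 0, 0, 0]}}

```text
clock: 21.68
position: [0.5244, -0.221, 0.0173]
ee_rot: [2.019, 1.948, -0.445]
force: [-0.2, 0.4, -3.5]
width: 0.54
gripper_force: 25.0
```

>>> {"method": "carry_out", "body": {"increments": [0, 0, -1, 0, 0, 0, 0, 0, 0, 0, 0, 0]}}

```text
clock: 21.92
position: [0.5243, -0.221, 0.0163]
ee_rot: [2.019, 1.948, -0.446]
force: [-0.4, 0.7, -3.3]
width: 0.541
gripper_force: 25.0
```

>>> {"method": "carry_out", "body": {"increments": [0, 0, -1, 0, 0, 0, 0, 0, 0, 0, 0, 0]}}

```text
clock: 22.18
position: [0.5245, -0.2211, 0.0157]
ee_rot: [2.019, 1.947, -0.445]
force: [-1.7, 3.5, 4.7]
width: 0.543
gripper_force: 25.0
```

Contact came at the expected seat height, so I'll release gently and retreat.

>>> {"method": "carry_out", "body": {"increments": [0, 0, 0, 0, 0, 0, 0, 0, 0, 0, 0, 0], "newtons": 3}}

```text
clock: 22.42
position: [0.5244, -0.2212, 0.0155]
ee_rot: [2.019, 1.948, -0.445]
force: [-1.3, 1.7, 3.5]
width: 0.547
gripper_force: 3.0
```

>>> {"method": "carry_out", "body": {"increments": [0, 0, 0, 0, 0, 0, 0, 0, 0, 0, 0, 0, 0, 0, 0, 0, 0, 0], "grip": 0.3}}

```text
clock: 22.8
position: [0.5244, -0.2211, 0.0153]
ee_rot: [2.019, 1.948, -0.445]
force: [-0.2, -0.1, -0.2]
width: 0.699
gripper_force: 0.0
```

>>> {"method": "carry_out", "body": {"increments": [0, 4, 9, 0, 0, 0, 0, 8, 18, 0, 0, 0, 0, 10, 22, 0, 0, 0, 0, 14, 30, 0, 0, 0, 0, 20, 40, 0, 0, 0, 0, 40, 40, 0, 0, 0, 0, 50, 10, 0, 0, 0, 0, 50, 10, 0, 0, 0, 0, 0, 0, 0, 0, 0]}}

```text
clock: 23.92
position: [0.5255, -0.0198, 0.1949]
ee_rot: [2.013, 1.955, -0.44]
force: [-0.0, -0.7, -0.6]
width: 0.704
gripper_force: 0.0
```

```bash
python3 st.py; python3 - <<'E'
from h import *
ims=[]
for n,(x,y,w) in (('top',(325,190,135)),('side',(330,130,120))):
    im=vision.get_image(n)[:,:,::-1].copy(); cv2.imwrite(f'pics/{n}8.png',im); f=400/w
    ims.append(cv2.resize(im[y:y+w,x:x+w],None,fx=f,fy=f,interpolation=cv2.INTER_CUBIC))
cv2.imwrite('pics/c8.png',np.hstack(ims))
E
```

```text
23.925 [ 0.5255 -0.0198  0.1949] y [ 1.    -0.028  0.002] z [-0.01  -0.419 -0.908] q [-0.84  0.43  0.68  1.89  0.19  1.02 -0.33] F [-0.  -0.7 -0.6] 0.7036352296337987 0.0
```

View pics/c8.png

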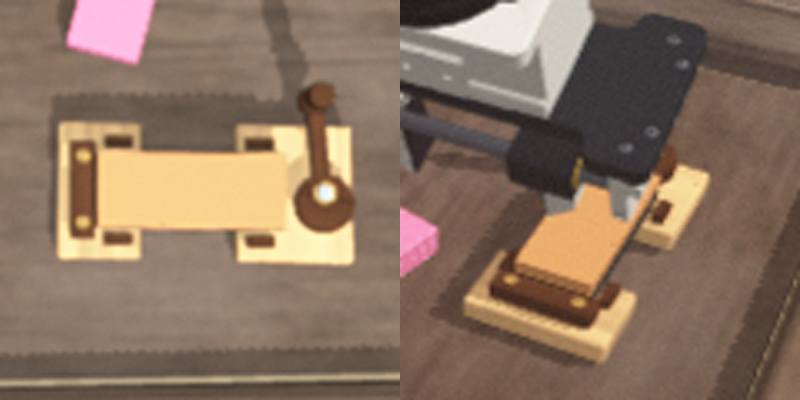

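The stone is seated tan side up at top crop (190,190), right by the stop, and the lever is still open with its knob at (318,97). Next I'll straighten the tool, yaw it and go above the knob.

>>> {"method": "carry_out", "body": {"increments": [0, 0, 0, 0.144, -0.0035, 0, 0, 0, 0, 0.144, -0.0035, 0, 0, 0, 0, 0.1445, -0.0035, 0, 5.7, -27.8, -7, 0, 0, 0.167, 5.7, -27.8, -7, 0, 0, 0.167, 5.7, -27.8, -7, 0, 0, 0.167, 5.7, -27.8, -7, 0, 0, 0.167, 5.7, -27.8, -7, 0, 0, 0.167, 5.7, -27.8, -7, 0, 0, 0.167, 5.7, -27.8, -7, 0, 0, 0.167, 5.7, -27.8, -7, 0, 0, 0.167, 5.7, -27.8, -7, 0, 0, 0.167, 5.7, -27.8, -7, 0, 0, 0.167, 0, 0, 0, 0, 0, 0, 0, 0, 0, 0, 0, 0], "grip": 0.5}}

```text
clock: 25.9
position: [0.5804, -0.3034, 0.1242]
ee_rot: [-0.095, 3.139, -0.006]
force: [0.1, 0.4, -0.7]
width: 0.501
gripper_force: 0.0
```

```bash
python3 st.py
```

```text
25.9 [ 0.5804 -0.3034  0.1242] y [-0.06   0.998 -0.004] z [ 0.002 -0.004 -1.   ] q [ 0.3   0.57  0.14  1.62 -0.09  0.95  2.11] F [ 0.1  0.4 -0.7] 0.5005470100724231 0.0
```

>>> {"method": "carry_out", "body": {"increments": [2.3, 5.9, -15, 0, 0, 0, 0, 0, -15, 0, 0, 0, 0, 0, -15, 0, 0, 0, 0, 0, 0, 0, 0, 0]}}

```text
clock: 26.4
position: [0.5825, -0.2964, 0.0774]
ee_rot: [0.101, -3.139, 0.005]
force: [-0.5, 0.6, 0.2]
width: 0.499
gripper_force: 0.0
```

>>> {"method": "carry_out", "body": {"increments": [0, -1, -12, 0, 0, 0, 0, 0, -12, 0, 0, 0, 0, 0, -10, 0, 0, 0, 0, 0, -5, 0, 0, 0, 0, 0, 0, 0, 0, 0]}}

```text
clock: 27.02
position: [0.5835, -0.2981, 0.0399]
ee_rot: [-0.101, 3.138, -0.007]
force: [-0.2, -0.4, -0.3]
width: 0.501
gripper_force: 0.0
```

>>> {"method": "carry_out", "body": {"increments": [0, 0, 0, 0, 0, 0, 0, 0, 0, 0, 0, 0, 0, 0, 0, 0, 0, 0, 0, 0, 0, 0, 0, 0, 0, 0, 0, 0, 0, 0, 0, 0, 0, 0, 0, 0], "grip": 1, "newtons": 15}}

```text
clock: 27.78
position: [0.5839, -0.2983, 0.0406]
ee_rot: [-0.101, 3.137, -0.007]
force: [0.5, -0.5, 1.7]
width: 0.189
gripper_force: 15.0
```

```bash
python3 st.py; python3 -c "
import numpy as np
p=np.array([.5214,-.3019]);a0=np.radians(4.1);n=14
q=p+.062*np.c_[np.cos(a0-np.arange(n+1)*.12),np.sin(a0-np.arange(n+1)*.12)]
print((np.diff(q,axis=0)*1e3).round(1).tolist(),q[0],q[-1])"
```

```text
27.775 [ 0.5839 -0.2983  0.0406] y [-0.064  0.998 -0.005] z [ 0.003 -0.005 -1.   ] q [ 0.31  0.67  0.13  1.68 -0.11  0.79  2.11] F [ 0.5 -0.5  1.7] 0.1889677886793524 15.001999586820602
[[0.1, -7.4], [-0.8, -7.4], [-1.7, -7.2], [-2.5, -7.0], [-3.4, -6.6], [-4.1, -6.2], [-4.8, -5.6], [-5.5, -5.0], [-6.0, -4.3], [-6.5, -3.6], [-6.9, -2.8], [-7.2, -1.9], [-7.4, -1.1], [-7.4, -0.2]] [ 0.58324133 -0.29746716] [ 0.51906655 -0.36385607]
```

The knob is gripped (17.4 mm). Now I'll swing it.

>>> {"method": "carry_out", "body": {"increments": [0.1, -7.4, 0, 0, 0, -0.12, -0.8, -7.4, 0, 0, 0, -0.12, -1.7, -7.2, 0, 0, 0, -0.12, -2.5, -7, 0, 0, 0, -0.12, -3.4, -6.6, 0, 0, 0, -0.12, -4.1, -6.2, 0, 0, 0, -0.12, -4.8, -5.6, 0, 0, 0, -0.12, 0, 0, 0, 0, 0, 0]}}

```text
clock: 28.78
position: [0.5662, -0.3463, 0.0406]
ee_rot: [1.189, 2.908, -0.009]
force: [-0.4, -1.9, 3.2]
width: 0.191
gripper_force: 15.0
```

```bash
python3 st.py
```

```text
28.775 [ 0.5662 -0.3463  0.0406] y [ 0.7    0.714 -0.005] z [-0.002 -0.006 -1.   ] q [ 0.24  0.7   0.35  1.67 -0.3   0.82  1.52] F [-0.4 -1.9  3.2] 0.1914614867640986 15.004709511995316
```

>>> {"method": "carry_out", "body": {"increments": [-5.5, -5, 0, 0, 0, -0.12, -6, -4.3, 0, 0, 0, -0.12, -6.5, -3.6, 0, 0, 0, -0.12, 0, 0, 0, 0, 0, 0], "newtons": 30}}

```text
clock: 29.28
position: [0.5493, -0.3588, 0.0406]
ee_rot: [1.685, 2.651, -0.008]
force: [2.7, -2.8, 0.7]
width: 0.183
gripper_force: 30.0
```

>>> {"method": "carry_out", "body": {"increments": [-6.9, -2.8, 0, 0, 0, -0.12, -7.2, -1.9, 0, 0, 0, -0.12, 0, 0, 0, 0, 0, 0]}}

```text
clock: 29.65
position: [0.5385, -0.3622, 0.0408]
ee_rot: [1.985, 2.43, -0.003]
force: [12.0, -1.7, -2.7]
width: 0.185
gripper_force: 30.0
```

>>> {"method": "carry_out", "body": {"increments": [-7.4, -1.1, 0, 0, 0, -0.12, -7.4, -0.2, 0, 0, 0, -0.12, 0, 0, 0, 0, 0, 0, 0, 0, 0, 0, 0, 0]}}

```text
clock: 30.15
position: [0.5247, -0.3646, 0.0408]
ee_rot: [2.259, 2.176, -0.003]
force: [14.3, -5.1, -6.7]
width: 0.187
gripper_force: 30.0
```

```bash
python3 st.py
```

```text
30.15 [ 0.5247 -0.3646  0.0408] y [ 0.999 -0.038  0.002] z [ 0.002 -0.005 -1.   ] q [ 0.15  0.71  0.57  1.76 -0.5   0.82  0.93] F [14.3 -5.1 -6.7] 0.18683157906267697 29.989406168460846
```

>>> {"method": "carry_out", "body": {"increments": [-3, 0, 0, 0, 0, -0.05, -2, 0.2, 0, 0, 0, 0, 0, 0, 0, 0, 0, 0, 0, 0, 0, 0, 0, 0]}}

```text
clock: 30.65
position: [0.5197, -0.3647, 0.0408]
ee_rot: [2.313, 2.118, -0.003]
force: [15.5, -6.2, -9.1]
width: 0.189
gripper_force: 30.0
```

>>> {"method": "carry_out", "body": {"increments": [0, 0, 0, 0, 0, 0, 0, 0, 0, 0, 0, 0, 0, 0, 0, 0, 0, 0, 0, 0, 0, 0, 0, 0], "grip": 0.5}}

```text
clock: 31.15
position: [0.5142, -0.3635, 0.04]
ee_rot: [-2.32, -2.113, 0.007]
force: [1.2, 0.4, -0.6]
width: 0.493
gripper_force: 0.7
```

>>> {"method": "carry_out", "body": {"increments": [0, 0, 15, 0, 0, 0, 0, 0, 20, 0, 0, 0, 0, 0, 30, 0, 0, 0, 0, 0, 40, 0, 0, 0, 0, 50, 40, 0, 0, 0, 0, 55, 30, 0, 0, 0, 0, 55, 10, 0, 0, 0, 0, 55, 0, 0, 0, 0, 0, 55, 0, 0, 0, 0, 0, 55, 0, 0, 0, 0, 0, 55, 0, 0, 0, 0, 0, 0, 0, 0, 0, 0]}}

```text
clock: 32.65
position: [0.5141, 0.0189, 0.2251]
ee_rot: [-2.314, -2.119, 0.006]
force: [0.3, -1.1, -0.2]
width: 0.502
gripper_force: 0.0
```

```bash
python3 - <<'E'
from h import *
ims=[]
for n,(x,y,w) in (('top',(325,190,135)),('side',(330,130,120))):
    im=vision.get_image(n)[:,:,::-1].copy(); cv2.imwrite(f'pics/{n}9.png',im); f=400/w
    ims.append(cv2.resize(im[y:y+w,x:x+w],None,fx=f,fy=f,interpolation=cv2.INTER_CUBIC))
cv2.imwrite('pics/c9.png',np.hstack(ims))
# numeric: stone (tan) rectangle in the top picture, compared with holder estimate (top frame)
t=cv2.imread('pics/top9.png').astype(int); h=np.array([.0355,.99937]);u=np.array([.99937,-.0355])
H=np.array([.5238,-.2142])
for s in np.arange(-.08,.0801,.004):   # profile along the seat at z=.038
    q=proj('top',[[*(H+h*s),.038]])[0].round().astype(int); print(int(round(s*1e3)),t[q[1],q[0]].tolist(),end=' ')
print()
P=np.array([.5205,-.3035])
for a in np.arange(-1.95,.4,.1):  # lever search by darkness along arm
    v=[t[tuple(proj('top',[[P[0]+r*np.cos(a),P[1]+r*np.sin(a),.033]])[0].round().astype(int)[::-1])].sum() for r in(.03,.036,.042,.048)]
    print(round(float(.2443-.0355-a),2),int(np.mean(v)),end=' | ')
E
```

```text
-80 [60, 107, 147] -76 [47, 71, 112] -72 [53, 78, 119] -68 [52, 79, 120] -64 [61, 92, 134] -60 [138, 203, 252] -56 [142, 210, 250] -52 [141, 208, 249] -48 [142, 210, 249] -44 [143, 210, 249] -40 [142, 209, 249] -36 [142, 209, 249] -32 [143, 210, 249] -28 [142, 209, 249] -24 [140, 208, 249] -20 [141, 210, 249] -16 [142, 208, 249] -12 [141, 209, 249] -8 [140, 208, 249] -4 [143, 210, 249] 0 [141, 208, 249] 4 [143, 210, 249] 8 [142, 209, 249] 12 [142, 209, 249] 16 [141, 209, 249] 20 [142, 210, 249] 24 [141, 210, 249] 28 [141, 210, 249] 32 [140, 208, 249] 36 [141, 210, 249] 40 [142, 211, 249] 44 [142, 210, 249] 48 [144, 211, 250] 52 [142, 210, 249] 56 [142, 211, 250] 60 [125, 184, 242] 64 [44, 67, 102] 68 [55, 82, 127] 72 [57, 81, 124] 76 [48, 73, 115] 80 [95, 133, 164] 
2.16 325 | 2.06 331 | 1.96 348 | 1.86 320 | 1.76 268 | 1.66 266 | 1.56 227 | 1.46 301 | 1.36 312 | 1.26 307 | 1.16 296 | 1.06 283 | 0.96 270 | 0.86 297 | 0.76 418 | 0.66 529 | 0.56 584 | 0.46 571 | 0.36 572 | 0.26 565 | 0.16 567 | 0.06 555 | -0.04 552 | -0.14 578 |
```

I've used all my picture views, so I'll check the lever numerically from the same image.

```bash
python3 - <<'E'
from h import *
a=cv2.imread('pics/top8.png').astype(int); b=cv2.imread('pics/top9.png').astype(int)
c8=a[220:226,429:436].reshape(-1,3).mean(0); print("knob colour",c8)
hsv=cv2.cvtColor(b.astype(np.uint8),cv2.COLOR_BGR2HSV); 
m=((b[:,:,2]/np.maximum(b[:,:,0],1)>1.75)&(b[:,:,2]<170)); m[:,:415]=0; m[:,490:]=0; m[:225]=0; m[:, :][285:]=0
for r in range(238,272): print(r,''.join('#' if m[r,c] else '.' for c in range(415,490)))
E
```

```text
knob colour [ 46.52380952  68.5952381  105.33333333]
238 ##.........................................................................
239 ##.........................................................................
240 ##.........................................................................
241 ...........................................................................
242 ...........................................................................
243 ...........................................................................
244 ...........................................................................
245 .....................................................##....................
246 ............#######.............................#########..................
247 ..........###########.........................############.................
248 ........##############......................##############.................
249 .......################...............#####################................
250 .......#################.......############################................
251 ...
[... 972 characters left out ...]
######......................................................
264 ...........########........................................................
265 ...........................................................................
266 ...........................................................................
267 ...........................................................................
268 ...........................................................................
269 #..........................................................................
270 ##.........................................................................
271 ##.........................................................................
```

```bash
python3 - <<'E'
from h import *
k=unproj('top',[[468.8,249.3]],.063)[0]; p=unproj('top',[[434.5,254.6]],.036)[0]; p2=np.array([.5204,-.3029])
h=np.array([.0355,.99937]);u=np.array([.99937,-.0355])
for q in(p[:2],p2):
    d=k[:2]-q; print(k.round(4),q,np.hypot(*d),"lever",np.radians(14)-np.arctan2(d@h,d@u))
E
```

```text
[ 0.5273 -0.3638  0.063 ] [ 0.51998216 -0.30331584] 0.06093923379634766 lever 1.6586814174350266
[ 0.5273 -0.3638  0.063 ] [ 0.5204 -0.3029] 0.06130338251258991 lever 1.6662660557144666
```

The lever is at about 1.66 rad. That passes, but it's short of home, so I'll regrip the knob and push further.

>>> {"method": "carry_out", "body": {"increments": [2, -54.5, 0, 0, 0, 0, 2, -54.5, 0, 0, 0, 0, 2, -54.5, 0, 0, 0, 0, 2, -54.5, 0, 0, 0, 0, 2, -54.5, 0, 0, 0, 0, 2, -54.5, 0, 0, 0, 0, 2, -54.5, 0, 0, 0, 0, 0, 0, -45, 0, 0, 0, 0, 0, -45, 0, 0, 0, 0, 0, -30, 0, 0, 0, 0, 0, 0, 0, 0, 0, 0, 0, 0, 0, 0, 0]}}

```text
clock: 34.25
position: [0.5283, -0.3689, 0.1061]
ee_rot: [-2.326, -2.111, 0.007]
force: [-0.2, -0.4, 0.3]
width: 0.499
gripper_force: 0.0
```

>>> {"method": "carry_out", "body": {"increments": [0, 6, -20, 0, 0, 0, 0, 0, -20, 0, 0, 0, 0, 0, -17, 0, 0, 0, 0, 0, -10, 0, 0, 0, 0, 0, 0, 0, 0, 0]}}

```text
clock: 34.88
position: [0.5281, -0.3611, 0.0366]
ee_rot: [-2.322, -2.111, 0.008]
force: [-0.0, -0.1, 0.1]
width: 0.5
gripper_force: 0.0
```

>>> {"method": "carry_out", "body": {"increments": [0, 0, 0, 0, 0, 0, 0, 0, 0, 0, 0, 0, 0, 0, 0, 0, 0, 0, 0, 0, 0, 0, 0, 0, 0, 0, 0, 0, 0, 0], "grip": 1, "newtons": 10}}

```text
clock: 35.5
position: [0.5291, -0.3613, 0.0377]
ee_rot: [-2.324, -2.113, 0.007]
force: [1.9, -0.3, 0.0]
width: 0.193
gripper_force: 10.0
```

>>> {"method": "carry_out", "body": {"increments": [-4, -0.6, 0, 0, 0, -0.06, -4, -0.3, 0, 0, 0, -0.06, -4, 0, 0, 0, 0, -0.06, -3, 0.2, 0, 0, 0, -0.04, 0, 0, 0, 0, 0, 0, 0, 0, 0, 0, 0, 0], "newtons": 40}}

```text
clock: 36.25
position: [0.5163, -0.3618, 0.0378]
ee_rot: [2.54, 1.847, -0.003]
force: [8.5, -1.3, -3.2]
width: 0.189
gripper_force: 40.0
```

>>> {"method": "carry_out", "body": {"increments": [-3, 0.2, 0, 0, 0, 0, -2, 0.2, 0, 0, 0, 0, 0, 0, 0, 0, 0, 0, 0, 0, 0, 0, 0, 0]}}

```text
clock: 36.75
position: [0.5146, -0.3616, 0.038]
ee_rot: [2.536, 1.846, 0.001]
force: [19.3, -4.1, -10.8]
width: 0.185
gripper_force: 40.0
```

The lever is at its hard end (force rising, about 1.88). I'll release, retreat and measure.

>>> {"method": "carry_out", "body": {"increments": [2, 0, 0, 0, 0, 0, 0, 0, 0, 0, 0, 0, 0, 0, 0, 0, 0, 0, 0, 0, 0, 0, 0, 0], "grip": 0.5}}

```text
clock: 37.25
position: [0.5099, -0.3614, 0.0372]
ee_rot: [-2.54, -1.843, 0.007]
force: [1.5, 0.0, 0.7]
width: 0.495
gripper_force: 0.3
```

>>> {"method": "carry_out", "body": {"increments": [0, 0, 15, 0, 0, 0, 0, 0, 20, 0, 0, 0, 0, 0, 30, 0, 0, 0, 0, 0, 40, 0, 0, 0, 0, 50, 40, 0, 0, 0, 0, 55, 30, 0, 0, 0, 0, 55, 10, 0, 0, 0, 0, 55, 0, 0, 0, 0, 0, 55, 0, 0, 0, 0, 0, 55, 0, 0, 0, 0, 0, 55, 0, 0, 0, 0, 0, 0, 0, 0, 0, 0]}}

```text
clock: 38.75
position: [0.5102, 0.022, 0.222]
ee_rot: [-2.532, -1.852, 0.006]
force: [-0.2, -0.1, -0.3]
width: 0.5
gripper_force: 0.0
```

```bash
python3 - <<'E'
from h import *
b=vision.get_image('top')[:,:,::-1].astype(int); s=vision.get_image('side')[:,:,::-1].astype(int)
m=((b[:,:,2]/np.maximum(b[:,:,0],1)>1.75)&(b[:,:,2]<170))
for r in range(242,266): print(r,''.join('#' if m[r,c] else '.' for c in range(418,480)))
h=np.array([.0355,.99937]);H=np.array([.5238,-.2142])
for z in [.056,.058,.06,.062,.064,.066,-.066,-.064,-.062,-.060,-.058,-.056]:
    q=proj('top',[[*(H+h*z),.036]]).astype(np.float32)[0]; print(z,cv2.getRectSubPix(b[:,:,2].astype(np.float32),(1,1),q.tolist())[0,0].round(),end=' ')
u=np.array([.99937,-.0355])
print()
for y in(-.05,.05):
  for x in np.r_[np.arange(-.03,-.0199,.002),np.arange(.02,.0301,.002)]:
    q=proj('top',[[*(H+h*y+u*x),.036]]).astype(np.float32)[0]; print(round(x,3),cv2.getRectSubPix(b[:,:,2].astype(np.float32),(1,1),q.tolist())[0,0].round(),end=' ')
  print()
E
```

```text
242 ..............................................................
243 ..............................................................
244 ..............................................................
245 ..............................................................
246 ........#########.............................................
247 ......#############...........................................
248 .....##############...............................###.........
249 ....################.........................##########.......
250 ....#################.......................###########.......
251 ....############..######.....###########################......
252 ....###########.....####################################......
253 ....#########........###################################......
254 ....#########........###################################......
255 ....#########........##################################.......
256 ....#########........#################################........
257 ....##########......##########...............######...........
258 ....###########....###..
[... 246 characters left out ...]
....#############...........................................
263 .......###########............................................
264 .........######...............................................
265 ..............................................................
0.056 250.0 0.058 252.0 0.06 246.0 0.062 181.0 0.064 120.0 0.066 118.0 -0.066 126.0 -0.064 164.0 -0.062 226.0 -0.06 252.0 -0.058 250.0 -0.056 249.0 
-0.03 138.0 -0.028 196.0 -0.026 232.0 -0.024 246.0 -0.022 250.0 -0.02 249.0 0.02 249.0 0.022 251.0 0.024 240.0 0.026 178.0 0.028 98.0 0.03 80.0 
-0.03 135.0 -0.028 182.0 -0.026 225.0 -0.024 243.0 -0.022 250.0 -0.02 250.0 0.02 250.0 0.022 249.0 0.024 242.0 0.026 204.0 0.028 108.0 0.03 75.0
```

The knob is now 3 px further round (lever about 1.77), and the stone spans stop to cam, centred. I'll hand it in.

```bash
python3 -c "
from cell import arm
print(arm.sign_off())"
```

```text
the job is handed in; nothing more can be done
None
```

I turned the stone tan face up, seated it against the end stop and swung the lever home to about 1.77 rad by my measurement; it was handed in at about 39 s, and sign-off returned no verdict.

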